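Scan the yellow job tray at the forge bench

ROBOT

A 7-joint arm with a two-finger parallel gripper is mounted at the origin on the work surface. World frame = base frame: x ahead of the robot, y to its left, z up, the work surface at z = 0. Lengths are in m, angles in rad, forces in N, time in s.
With the tool pointing down it reaches from about 0.425 to 0.925 m from the base axis. Payload 6.8 kg.
Tool frame: the origin (TCP) lies at the very end of the fingers, on their centre line; the grasp point (between the pads) lies 19 mm behind it; z points along the fingers, y is the line along which they close (so a half turn about z gives the same grasp; the last joint's range is limited). The gripper opens to 85 mm and grips with 20 to 120 N. Pads are 22 mm wide; open, the fingers measure 114 mm over their backs; the gripper's body (76 mm by 85 mm) begins 54 mm behind the grasp point. The pads swing forward as they close: fully open they stand 13 mm farther back than shut.
Start: joints at [1.064, 0.477, 0.022, 1.555, -0.011, 1.109, -0.083], TCP at [0.262, -0.622, 0.231] pointing down, gripper open.
Joint ranges: [-2.96, 2.96], [-0.34, 2.1], [-1.41, 1.46], [0.24, 2.44], [-1.37, 4.51], [0.17, 1.92], [-2.96, 2.96]. Speed limits (rad/s): [2.39, 2.39, 3.14, 3.14, 3.14, 3.14, 3.14].

INTERFACE

Orientations are given as a rotation vector (axis times angle).
In Python, from bench import r gives the robot as it stands.
- The arm moves only by the shell command python3 -m jog 'ROWS' [FORCE]. ROWS is JSON, a list of rows, each an object of numbers: "fingers": the finger opening in m, from 0 to 0.0854; "x", "y", "z": the shift along the tool's x, y, z in m; "rx", "ry", "rz": the turn, a rotation vector about the tool's x, y, z in degrees. In form: [{"fingers": .., "x": .., "y": .., "z": .., "rx": .., "ry": .., "rz": ..}, ...]. A call has 1 to 8 rows; each row shifts and turns the commanded pose from where the row before left it, along the tool's axes as they then stand; what a row does not reach is not made up. A row lasts 1/8 s, in which the tool goes at most 62.5 mm and 10.7 degrees, less where a joint would pass 70% of its speed; a pose out of reach is approached as far as the arm can. A call is refused whole if a number of a shift passes 0.0625 or a number of a turn 10.7, either way. A call with a gripper value outside its range is refused whole. The fingers move at their own pace and stop on an object; FORCE is the grip in N (left out, the last holds). Time passes only in rows, so rows that do not move let the fingers close. It gives the time, the measured TCP pose, the force, the opening and the grip force at its end, in the units of the state.
- r.get_obs(): the state, without advancing time (a new reading comes with each control period).
- r.grab_frame(name): name is "side" or "top" or "wrist"; returns (picture, depth): 480x640x3 uint8, red, green, blue; 480x640 float32, m along the optical axis (not along the pixel's ray), 0 where there is no reading.
- r.get_calibration(name): a dict with "mtx" (3x3 intrinsics, pixels), "extrinsics" (4x4, takes a point from camera to world coordinates). Camera axes: x right, y down, z forward; pixel columns grow to the right and rows downward; lengths in m; the calibration is good to about 2 mm. The wrist camera is an equidistant fisheye: a pixel r from the principal point sees the ray r / f radians off the axis. A picture is of the moment at which its call begins: read the wrist's pose just before it. get_calibration takes no time and is no camera call; for the wrist camera it gives the pose at the moment of the call.
- r.hand_in(): hands the job in; it is judged then, once.
Trained networks look in the newest picture that a camera, given by its name, has taken for a name from the list of things; names that differ only in an ending like _2 or _b are one class to them, and where a whole thing is asked for, a point or a joint stands for the part that bears it (a point fixed in the world has none). Each returns a list of dicts, best first, with "score" (0 to 1); they miss things now and then, are a little off and sometimes report something else, mostly with a low value. They report only what shows in the picture. A call takes as long as a camera call. They do not tell look-alikes from the thing itself.
- r.search_frame(target, camera): "xyz" ([x, y, z] in m, in world coordinates, good to about 4 mm: the middle of the surface that is visible of it).
- r.landmark_of(target, camera): "xyz" ([x, y, z] in m, in world coordinates, good to about 4 mm: a listed point, or the origin of a listed thing).
The state is a dict: "clock": time; "joints": joint angles; "qvel": joint speeds; "tau": joint torques, N m; "tcp_pos": TCP position; "orientation": TCP orientation; "contact_force": force on the tool from outside, world axes, zero at the start; "moment": the same for the moment, N m; "grip_width": finger opening in m; "gripper_force": force on a finger pad.
Only numpy, scipy, OpenCV 4.12 (cv2) and the standard library are available. Lean on these libraries where they do the work, as an engineer would, in place of code of your own. Each camera call takes 0.05 s, during which the arm holds its last target. There are 200 camera calls.

TASK

Take the hand scanner out of its grey cradle and scan the dot-code label of the yellow job tray: hold the scanner upright with its window facing straight down at the middle of the label, about 6 cm above it, and keep it still there for a second or two without touching the tray. Then stand the scanner back in its cradle, setting it down rather than dropping it, and let go.

Things in the scene. Friction and masses are not known exactly. Their poses are not given: they have to be found in the camera images.
- scanner_mid (a point): Grip point on the head of the loose hand scanner (black and orange, pistol-shaped, 0.16 kg), on its axis, 50 mm above the window, 26 below the top. Head: upright block 60 (x) by 42 (y) by 76 mm (z), gripped here from above across y. Handle sticks out 88 mm from its -x face near the top, 30 mm wide, up to the head's top. z points up; it looks along -z through the red window on its underside.
- yellow_label (a point): Centre of the yellow job tray's label (white, 40 mm square, black dots), facing up (z), 41 mm above the bench on a ledge at the tray's -x end. The tray is fixed, 130 (x) by 100 (y) by 40 mm high, its middle 42 mm along +x from here; steel blanks inside stay below the rim. Green and blue trays of the same shape, with like labels, stand in the same row in any order.
- cradle_floor (a point): Centre of the inner floor of the grey scanner cradle, fixed in the row with the trays, in any place: base 110 (x) by 92 (y) mm, floor 8 mm above the bench, rim 6 mm thick and 14 mm high round an opening of 78 (x) by 60 mm (y). The scanner's nose stands on this floor, its axes within 5 degrees of the cradle's at the start; the scanner's grip point is then 50 mm above here.
Mind the look-alikes: they are no part of the job. Of the things that look like the part that bears scanner_mid, the largest one is meant.

How it is judged:
By the outcome, as a careful person would: the job done as asked, in the order asked, and still so for the second after the job is handed in, with the robot touching nothing.
It also fails if it takes over 58 s, if anything falls off the work surface, if the arm or the gripper's body presses on something with over 40 N, if the wrist force passes 120 N, or if a joint passes its speed limit or range.

## Working session

There is one attempt and no reset: what is moved stays moved. The work goes in short steps, Python scripts to look and compute and a shell command to move; the robot and the scene stay as the last step left them, time stands still between calls to the robot, and variables do not carry over. Pictures are saved under pics/ and viewed, at most 10 in all, crops included, and the job is handed in when it is done.

```bash
mkdir -p pics; python3 - <<'E'
from bench import r
import cv2,numpy as np
o=r.get_obs();print(o['clock'],o['tcp_pos'],o['orientation'],o['grip_width'])
for c in ['top','side']:
    p,d=r.grab_frame(c);cv2.imwrite(f'pics/{c}0.png',p[:,:,::-1])
    for t in ['scanner_mid','yellow_label','cradle_floor']:
        print(c,t,[(np.round(k['xyz'],3).tolist(),round(k['score'],2)) for k in r.landmark_of(t,c)])
    M=r.get_calibration(c);print(np.round(M['extrinsics'],3).tolist(),M['mtx'].tolist())
    print([(np.round(k['xyz'],3).tolist(),round(k['score'],2)) for k in r.search_frame('scanner_mid',c)])
E
```

```text
0.0 [ 0.26187309 -0.62149254  0.23032673] [-3.07763190e+00 -6.22007936e-01  7.70987487e-04] 0.08528211939313735
top scanner_mid [([0.334, 0.097, 0.043], 0.88), ([0.577, 0.085, 0.06], 0.81), ([0.328, -0.126, 0.033], 0.61)]
top yellow_label [([0.5, -0.094, 0.038], 0.56)]
top cradle_floor [([0.58, 0.082, 0.006], 0.61)]
[[0.004, -0.987, 0.162, 0.269], [-1.0, -0.003, 0.007, -0.034], [-0.007, -0.162, -0.987, 1.114], [0.0, 0.0, 0.0, 1.0]] [[609.0692507760727, 0.0, 311.5078228088907], [0.0, 609.0692507760727, 233.33875367740285], [0.0, 0.0, 1.0]]
[([0.346, -0.113, 0.05], 0.89), ([0.356, 0.088, 0.06], 0.65)]
side scanner_mid [([0.328, -0.124, 0.042], 0.9), ([0.582, 0.089, 0.058], 0.83), ([0.329, 0.099, 0.04], 0.59)]
side yellow_label [([0.5, -0.089, 0.037], 0.71)]
side cradle_floor [([0.581, 0.081, 0.008], 0.87)]
[[0.885, -0.326, 0.333, 0.204], [-0.466, -0.644, 0.607, -0.499], [0.017, -0.693, -0.721, 0.612], [0.0, 0.0, 0.0, 1.0]] [[484.4447885227976, 0.0, 320.15653911315536], [0.0, 484.4447885227976, 247.95863300856752], [0.0, 0.0, 1.0]]
[([0.342, 0.082, 0.053], 0.93), ([0.337, -0.126, 0.055], 0.87), ([0.556, 0.082, 0.074], 0.64)]
```

View pics/top0.png

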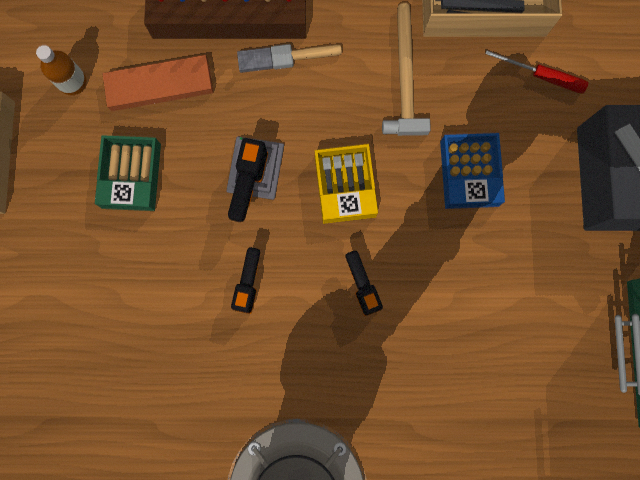

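View pics/side0.png

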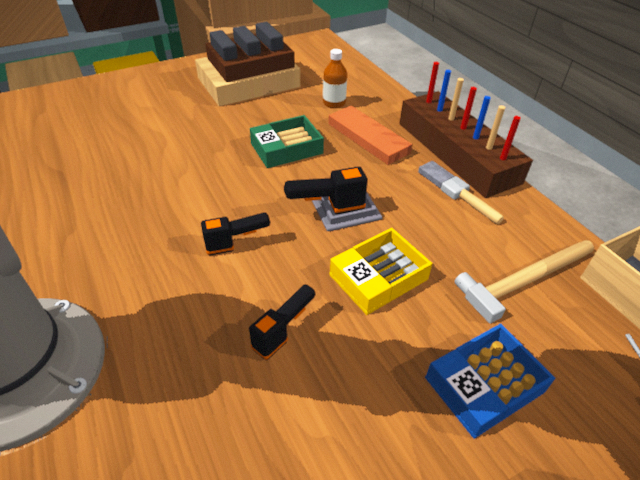

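```bash
cat > h.py <<'E'
from bench import r
import cv2,numpy as np
from scipy.spatial.transform import Rotation as R
def cloud(c):
    p,d=r.grab_frame(c);K=r.get_calibration(c);M=K['mtx'];E=K['extrinsics']
    v,u=np.indices(d.shape);
    P=np.stack([(u-M[0,2])/M[0,0]*d,(v-M[1,2])/M[1,1]*d,d],-1)@E[:3,:3].T+E[:3,3]
    P[d==0]=np.nan
    return p,P
def rel(x,y,z,yaw):
    """shift in tool axes, and turn about tool z so that closing line (tool y) lies along world heading yaw (deg); tool assumed down"""
    o=r.get_obs();T=R.from_rotvec(o['orientation'])
    s=T.inv().apply(np.array([x,y,z])-o['tcp_pos'])
    ty=T.apply([0,1,0]);h=np.degrees(np.arctan2(ty[1],ty[0]))
    t=(h-yaw+90)%180-90
    print('clock',round(o['clock'],2),'tcp',np.round(o['tcp_pos'],4),'toolz',np.round(T.apply([0,0,1]),3),'heading',round(h,1),'shift',np.round(s,4),'turn rz',round(t,1),'j7',round(o['joints'][6],2),'w',o['grip_width'])
E
python3 - <<'E'
from h import *
for c in ['top','side']:
    p,P=cloud(c)
    x,y,z=P[...,0],P[...,1],P[...,2]
    m=(abs(x-.55)<.13)&(abs(y-.085)<.09)
    hi=m&(z>.062)&(z<.11)
    q=P[hi];rc=cv2.minAreaRect((q[:,:2]*1000).astype(np.float32));print(c,'scanner',hi.sum(),rc,np.percentile(q[:,2],[50,90,99]))
    hd=m&(z>.08-.006)&(p[...,0]>150)&(p[...,2]<90); q=P[hd];print('orange',len(q),q.mean(0),cv2.minAreaRect((q[:,:2]*1000).astype(np.float32)))
    lo=m&(z>.004)&(z<.03)&(p.max(-1).astype(int)-p.min(-1)<40)&(p.max(-1)>60);q=P[lo];print('cradle',len(q),cv2.minAreaRect((q[:,:2]*1000).astype(np.float32)),np.percentile(q[:,2],[5,50,95]))
    if c=='side': cv2.imwrite('pics/crop1.png',cv2.resize(p[140:370,190:450,::-1],None,fx=2.5,fy=2.5))
    m=(abs(x-.5)<.05)&(abs(y+.09)<.05)&(z>.03)&(z<.05)&((p.min(-1)>150));q=P[m];print('label',len(q),cv2.minAreaRect((q[:,:2]*1000).astype(np.float32)),q.mean(0))
rel(.575,.085,.2,75)
E
```

```text
top scanner 1697 ((534.3595581054688, 91.204345703125), (42.19489288330078, 147.96316528320312), 78.17813110351562) [0.08125776 0.08556221 0.08786801]
orange 213 [0.58196191 0.08220418 0.08488225] ((582.1541748046875, 81.95014953613281), (23.765260696411133, 30.657949447631836), 78.4761734008789)
cradle 1160 ((576.3101806640625, 80.94212341308594), (92.16763305664062, 111.25700378417969), 80.7586441040039) [0.00525773 0.00934803 0.02399745]
label 249 ((499.41058349609375, -92.92263793945312), (39.77605056762695, 38.88197326660156), 7.119781970977783) [ 0.49940075 -0.09300226  0.04139412]
side scanner 1568 ((535.3018188476562, 89.393798828125), (44.11052322387695, 147.3339080810547), 81.94279479980469) [0.07835578 0.08474339 0.08609694]
orange 191 [0.57492156 0.08746682 0.08405154] ((541.08447265625, 93.67729187011719), (33.860198974609375, 137.10301208496094), 82.02798461914062)
cradle 1138 ((576.2675170898438, 78.71723937988281), (85.64180755615234, 109.05266571044922), 81.51043701171875) [0.00557964 0.00975658 0.0230382 ]
label 380 ((500.4469909667969, -90.07267761230469), (41.920345306396484, 42.61343002319336), 7.132154941558838) [ 0.49937171 -0.09137155  0.04114632]
clock 0.6 tcp [ 0.2621 -0.622   0.2313] toolz [ 0.  0. -1.] heading -67.2 shift [ 0.5628 -0.5301  0.0313] turn rz 37.8 j7 -0.08 w 0.08566982350930472
```

View pics/crop1.png

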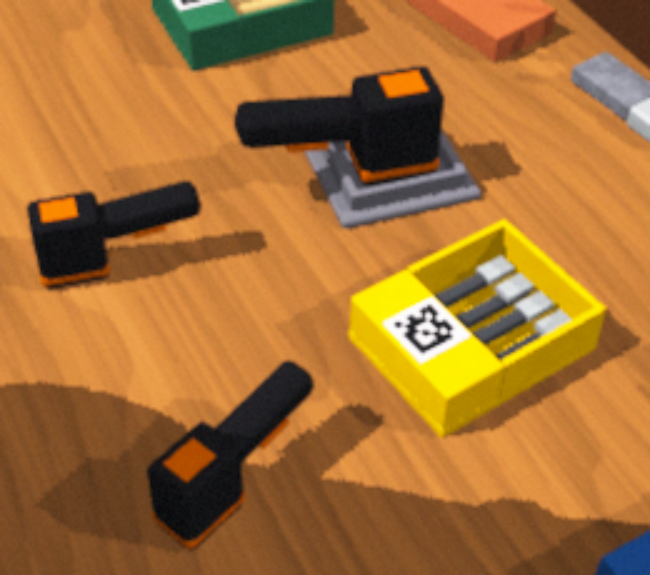

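The scanner candidates in the top picture are (253,155), (244,285) and (365,290). The one at (253,155) is meant: it is the largest and the only one standing in the grey cradle, and the crop confirms it. The yellow tray's label is at about (348,204). I'll go above the scanner.

```bash
python3 -m jog '[{"x":0.04,"y":-0.038},{"x":0.04,"y":-0.038},{"x":0.04,"y":-0.038},{"x":0.04,"y":-0.038},{"x":0.04,"y":-0.038},{"x":0.04,"y":-0.038},{"x":0.04,"y":-0.038}]' 40 && python3 -m jog '[{"x":0.04,"y":-0.038},{"x":0.04,"y":-0.038},{"x":0.04,"y":-0.038},{"x":0.04,"y":-0.038},{"x":0.04,"y":-0.038},{"x":0.04,"y":-0.038},{"x":0.04,"y":-0.038}]' && python3 -m jog '[{"rz":8.5},{"rz":8.5},{"rz":8.5},{"rz":8.3},{},{}]'
python3 - <<'E'
from h import *
rel(.578,.083,.13,79)
K=r.get_calibration('wrist');p,d=r.grab_frame('wrist');cv2.imwrite('pics/w1.png',p[:,:,::-1])
M=K['mtx'];E=K['extrinsics'];print(M.tolist(),E.round(3).tolist())
v,u=np.indices(d.shape);a=(u-M[0,2])/M[0,0];b=(v-M[1,2])/M[1,1];t=np.hypot(a,b)+1e-9
g=np.tan(t)/t*d;P=np.stack([a*g,b*g,d],-1)@E[:3,:3].T+E[:3,3];P[(d==0)|(t>1.4)]=np.nan
x,y,z=P[...,0],P[...,1],P[...,2];m=(abs(x-.55)<.13)&(abs(y-.085)<.09)
q=P[m&(z>.074)&(z<.1)];print(len(q),cv2.minAreaRect((q[:,:2]*1000).astype(np.float32)),np.median(q[:,2]))
q=P[m&(z>.074)&(p[...,0]>150)&(p[...,2]<90)];print('orange',len(q),q.mean(0) if len(q) else 0)
q=P[m&(z>.003)&(z<.03)&(p.max(-1).astype(int)-p.min(-1)<40)&(p.max(-1)>60)];print('cr',len(q),cv2.minAreaRect((q[:,:2]*1000).astype(np.float32)))
for t in ['scanner_mid','cradle_floor']: print(t,[(np.round(k['xyz'],3).tolist(),round(k['score'],2)) for k in r.landmark_of(t,'wrist')])
E
```

```text
clock 0.6 tcp [ 0.2621 -0.622   0.2313] toolz [ 0.  0. -1.] heading -67.2 shift [ 0.5648 -0.5271  0.1013] turn rz 33.8 j7 -0.08 w 0.08566982350930472
[[371.64829954431775, 0.0, 326.74022599771695], [0.0, 371.64829954431775, 236.86704792961726], [0.0, 0.0, 1.0]] [[0.389, -0.872, -0.299, 0.341], [-0.921, -0.367, -0.128, -0.59], [0.002, 0.325, -0.946, 0.375], [0.0, 0.0, 0.0, 1.0]]
0 ((0.0, 0.0), (0.0, 0.0), 0.0) nan
orange 0 0
cr 0 ((0.0, 0.0), (0.0, 0.0), 0.0)
scanner_mid []
cradle_floor []validation failed for argument at $[0]...
  return _methods._mean(a, axis=axis, dtype=dtype,
  ret = ret.dtype.type(ret / rcount)
```

View pics/w1.png

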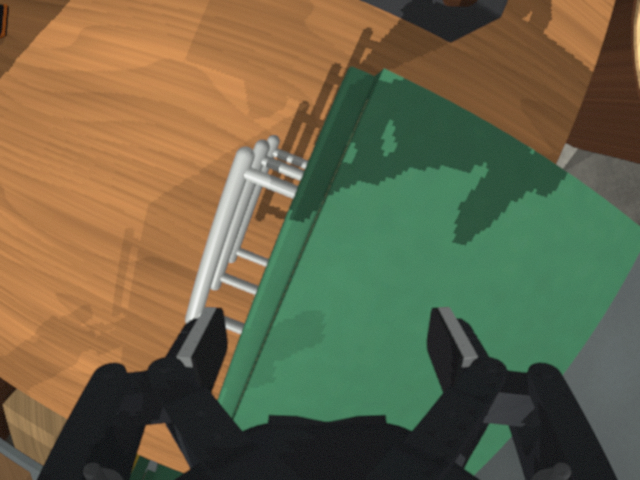

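The move was refused because every row needs all its fields, so the arm is still at the start. The picture shows a green box and a wire rack (240,230) under the gripper, and the path ahead leads away from them.

```bash
cat >> h.py <<'E'
def wrist(name):
    K=r.get_calibration('wrist');p,d=r.grab_frame('wrist');cv2.imwrite(f'pics/{name}.png',p[:,:,::-1])
    M=K['mtx'];E=K['extrinsics']
    v,u=np.indices(d.shape);a=(u-M[0,2])/M[0,0];b=(v-M[1,2])/M[1,1];t=np.hypot(a,b)+1e-9
    g=np.tan(t)/t*d;P=np.stack([a*g,b*g,d],-1)@E[:3,:3].T+E[:3,3];P[(d==0)|(t>1.4)]=np.nan
    return p,P
def rect(q): return cv2.minAreaRect((q[:,:2]*1000).astype(np.float32)) if len(q) else None
E
A='{"fingers":0.085,"x":0.04,"y":-0.038,"z":0,"rx":0,"ry":0,"rz":0}'
python3 -m jog '[{"fingers":0.085,"x":0.04,"y":-0.038,"z":0,"rx":0,"ry":0,"rz":0},{"fingers":0.085,"x":0.04,"y":-0.038,"z":0,"rx":0,"ry":0,"rz":0},{"fingers":0.085,"x":0.04,"y":-0.038,"z":0,"rx":0,"ry":0,"rz":0},{"fingers":0.085,"x":0.04,"y":-0.038,"z":0,"rx":0,"ry":0,"rz":0},{"fingers":0.085,"x":0.04,"y":-0.038,"z":0,"rx":0,"ry":0,"rz":0},{"fingers":0.085,"x":0.04,"y":-0.038,"z":0,"rx":0,"ry":0,"rz":0},{"fingers":0.085,"x":0.04,"y":-0.038,"z":0,"rx":0,"ry":0,"rz":0}]' 40 && python3 -m jog '[{"fingers":0.085,"x":0.04,"y":-0.038,"z":0,"rx":0,"ry":0,"rz":0},{"fingers":0.085,"x":0.04,"y":-0.038,"z":0,"rx":0,"ry":0,"rz":0},{"fingers":0.085,"x":0.04,"y":-0.038,"z":0,"rx":0,"ry":0,"rz":0},{"fingers":0.085,"x":0.04,"y":-0.038,"z":0,"rx":0,"ry":0,"rz":0},{"fingers":0.085,"x":0.04,"y":-0.038,"z":0,"rx":0,"ry":0,"rz":0},{"fingers":0.085,"x":0.04,"y":-0.038,"z":0,"rx":0,"ry":0,"rz":0},{"fingers":0.085,"x":0.04,"y":-0.038,"z":0,"rx":0,"ry":0,"rz":0}]' && python3 -m jog '[{"fingers":0.085,"x":0,"y":0,"z":0,"rx":0,"ry":0,"rz":8.5},{"fingers":0.085,"x":0,"y":0,"z":0,"rx":0,"ry":0,"rz":8.5},{"fingers":0.085,"x":0,"y":0,"z":0,"rx":0,"ry":0,"rz":8.5},{"fingers":0.085,"x":0,"y":0,"z":0,"rx":0,"ry":0,"rz":8.3},{"fingers":0.085,"x":0,"y":0,"z":0,"rx":0,"ry":0,"rz":0},{"fingers":0.085,"x":0,"y":0,"z":0,"rx":0,"ry":0,"rz":0}]'
python3 - <<'E'
from h import *
rel(.578,.083,.13,79)
p,P=wrist('w2')
x,y,z=P[...,0],P[...,1],P[...,2];m=(abs(x-.55)<.13)&(abs(y-.085)<.09)
q=P[m&(z>.074)&(z<.1)];print(len(q),rect(q),np.median(q[:,2]))
q=P[m&(z>.074)&(p[...,0]>150)&(p[...,2]<90)];print('orange',len(q),q.mean(0))
q=P[m&(z>.003)&(z<.03)&(p.max(-1).astype(int)-p.min(-1)<40)&(p.max(-1)>60)];print('cr',len(q),rect(q))
for t in ['scanner_mid','cradle_floor']: print(t,[(np.round(k['xyz'],3).tolist(),round(k['score'],2)) for k in r.landmark_of(t,'wrist')])
E
```

```text
clock: 1.62
tcp_pos: [0.4175, -0.2666, 0.2317]
orientation: [3.079, 0.622, 0.001]
contact_force: [1.2, -0.7, 0.7]
grip_width: 0.085
gripper_force: 0.0
clock: 2.5
tcp_pos: [0.5723, 0.0871, 0.2316]
orientation: [3.079, 0.621, 0.001]
contact_force: [0.5, -0.2, 0.5]
grip_width: 0.085
gripper_force: 0.0
clock: 3.25
tcp_pos: [0.5716, 0.0857, 0.2314]
orientation: [3.128, -0.295, 0.0]
contact_force: [0.3, -0.3, 0.1]
grip_width: 0.085
gripper_force: 0.0
clock 3.25 tcp [0.5716 0.0857 0.2314] toolz [ 0. -0. -1.] heading -100.8 shift [0.0068 0.0014 0.1014] turn rz 0.2 j7 -2.11 w 0.08499130952456012
6212 ((540.08740234375, 92.15782165527344), (41.75530242919922, 144.80775451660156), 78.267822265625) 0.08335655756100863
orange 1150 [0.585304   0.08268037 0.0895544 ]
cr 5421 ((580.4844970703125, 81.87428283691406), (91.54939270019531, 109.69924926757812), 80.94332122802734)
scanner_mid [([0.333, -0.13, 0.036], 0.79), ([0.58, 0.084, 0.057], 0.57), ([0.331, 0.095, 0.044], 0.57)]
cradle_floor []
```

View pics/w2.png

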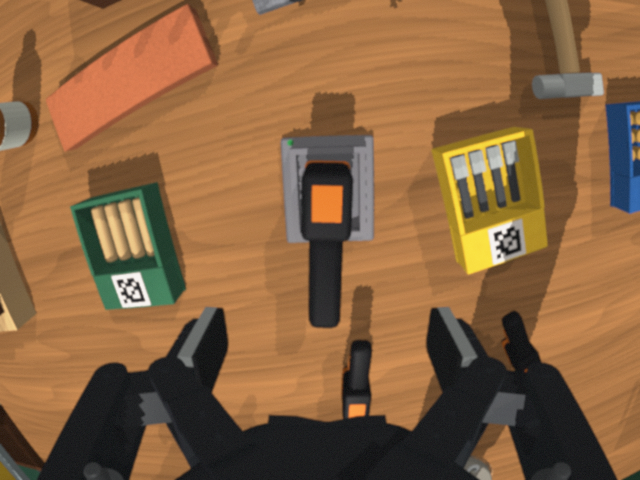

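The picture shows the scanner head at (326,205), with its handle pointing down the image, and the grey cradle round it. The yellow label is at (507,241). Heading and position agree with the top camera, so I'll descend and grip.

```bash
python3 -m jog '[{"fingers":0.085,"x":0.0085,"y":0.001,"z":0.02,"rx":0,"ry":0,"rz":0.8},{"fingers":0.085,"x":0,"y":0,"z":0.04,"rx":0,"ry":0,"rz":0},{"fingers":0.085,"x":0,"y":0,"z":0.04,"rx":0,"ry":0,"rz":0},{"fingers":0.085,"x":0,"y":0,"z":0.035,"rx":0,"ry":0,"rz":0},{"fingers":0.085,"x":0,"y":0,"z":0.03,"rx":0,"ry":0,"rz":0},{"fingers":0.085,"x":0,"y":0,"z":0.02,"rx":0,"ry":0,"rz":0},{"fingers":0.085,"x":0,"y":0,"z":0.01,"rx":0,"ry":0,"rz":0},{"fingers":0.085,"x":0,"y":0,"z":0,"rx":0,"ry":0,"rz":0}]' 40
python3 - <<'E'
from h import *
rel(.58,.083,.036,78.3)
p,P=wrist('w3');print(r.get_obs()['contact_force'])
E
```

```text
clock: 4.4
tcp_pos: [0.5797, 0.083, 0.0359]
orientation: [3.125, -0.322, -0.001]
contact_force: [0.7, 0.8, 1.1]
grip_width: 0.0848
gripper_force: 0.0
clock 4.4 tcp [0.5797 0.083  0.0359] toolz [-0.001 -0.    -1.   ] heading -101.8 shift [ 0.0003 -0.     -0.0001] turn rz -0.1 j7 -2.19 w 0.08483106621212537
[1.57300232 0.73718189 0.54936837]
```

View pics/w3.png

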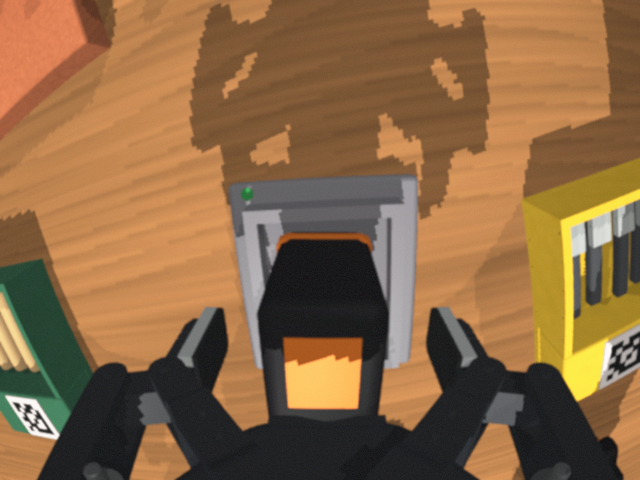

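The head (325,340) sits centred between the open fingers, with the cradle rim below and clear of the fingertips. I'll close now.

```bash
python3 -m jog '[{"fingers":0.036,"x":0,"y":0,"z":0,"rx":0,"ry":0,"rz":0},{"fingers":0.036,"x":0,"y":0,"z":0,"rx":0,"ry":0,"rz":0},{"fingers":0.036,"x":0,"y":0,"z":0,"rx":0,"ry":0,"rz":0},{"fingers":0.036,"x":0,"y":0,"z":0,"rx":0,"ry":0,"rz":0},{"fingers":0.036,"x":0,"y":0,"z":0,"rx":0,"ry":0,"rz":0},{"fingers":0.036,"x":0,"y":0,"z":0,"rx":0,"ry":0,"rz":0},{"fingers":0.036,"x":0,"y":0,"z":0,"rx":0,"ry":0,"rz":0},{"fingers":0.036,"x":0,"y":0,"z":0,"rx":0,"ry":0,"rz":0}]' 50
```

```text
clock: 5.45
tcp_pos: [0.5804, 0.0832, 0.0372]
orientation: [-3.125, 0.321, -0.002]
contact_force: [-0.5, 0.5, 6.7]
grip_width: 0.0414
gripper_force: 51.3
```

```bash
python3 -m jog '[{"fingers":0.036,"x":0,"y":0,"z":-0.005,"rx":0,"ry":0,"rz":0},{"fingers":0.036,"x":0,"y":0,"z":-0.01,"rx":0,"ry":0,"rz":0},{"fingers":0.036,"x":0,"y":0,"z":-0.02,"rx":0,"ry":0,"rz":0},{"fingers":0.036,"x":0,"y":0,"z":-0.025,"rx":0,"ry":0,"rz":0},{"fingers":0.036,"x":0,"y":0,"z":-0.025,"rx":0,"ry":0,"rz":0},{"fingers":0.036,"x":0,"y":0,"z":-0.02,"rx":0,"ry":0,"rz":0},{"fingers":0.036,"x":0,"y":0,"z":-0.008,"rx":0,"ry":0,"rz":0},{"fingers":0.036,"x":0,"y":0,"z":0,"rx":0,"ry":0,"rz":0}]'
python3 - <<'E'
from h import *
p,P=cloud('side');cv2.imwrite('pics/side2.png',cv2.resize(p[60:330,190:480,::-1],None,fx=2,fy=2))
rel(.5,-.0915,.13,97-10)
x,y,z=P[...,0],P[...,1],P[...,2]
q=P[(abs(x-.53)<.12)&(abs(y-.09)<.08)&(z>.002)&(z<.03)&(p.max(-1).astype(int)-p.min(-1)<40)&(p.max(-1)>60)];print(len(q),rect(q))
p,P=wrist('w4')
x,y,z=P[...,0],P[...,1],P[...,2];
q=P[(abs(x-.5)<.05)&(abs(y+.09)<.05)&(z>.03)&(z<.055)&((p.min(-1)>150))];print('label',len(q),rect(q),q.mean(0))
for c in ['top','side','wrist']:
  if c=='top': r.grab_frame(c)
  for t in ['scanner_mid','yellow_label','cradle_floor']: print(c,t,[(np.round(k['xyz'],3).tolist(),round(k['score'],2)) for k in r.landmark_of(t,c)])
E
```

```text
clock: 6.45
tcp_pos: [0.58, 0.0831, 0.1501]
orientation: [-3.125, 0.322, -0.002]
contact_force: [0.3, -0.5, -2.1]
grip_width: 0.0413
gripper_force: 50.7
clock 6.5 tcp [0.5795 0.083  0.1493] toolz [-0. -0. -1.] heading -101.8 shift [-0.0423  0.187   0.0193] turn rz -8.8 j7 -2.14 w 0.04119565995316041
2036 ((576.4161376953125, 80.2576904296875), (90.5257339477539, 109.47341918945312), 80.27882385253906)
label 857 ((502.132080078125, -91.50190734863281), (42.5074348449707, 40.468849182128906), 6.815515995025635) [ 0.50408081 -0.08815501  0.04204406]
top scanner_mid [([0.327, -0.123, 0.035], 0.56)]
top yellow_label [([0.504, -0.089, 0.043], 0.64)]
top cradle_floor []
side scanner_mid [([0.329, -0.123, 0.04], 0.96), ([0.58, 0.087, 0.173], 0.86), ([0.328, 0.098, 0.042], 0.77)]
side yellow_label [([0.501, -0.093, 0.036], 0.71)]
side cradle_floor [([0.578, 0.08, 0.005], 0.67)]
wrist scanner_mid [([0.334, -0.131, 0.038], 0.96), ([0.58, 0.08, 0.173], 0.74)]
wrist yellow_label [([0.501, -0.09, 0.04], 0.55)]
wrist cradle_floor [([0.577, 0.083, 0.01], 0.68)]
```

View pics/side2.png

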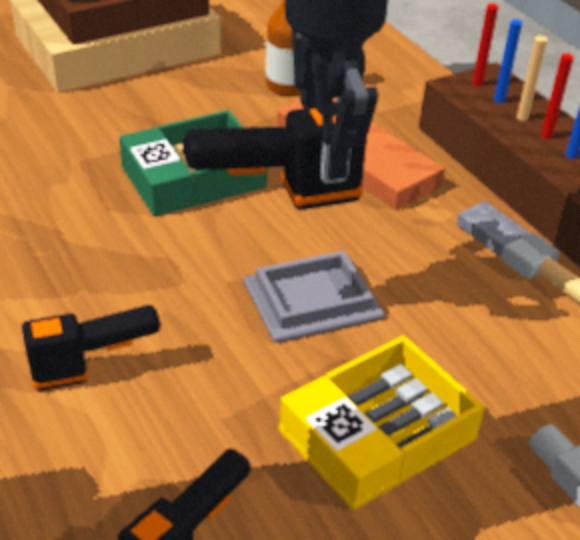

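The scanner hangs upright in the gripper (crop (325,155)) and the empty cradle is at (315,292). The label measures about (0.5005, -0.0915, 0.041), so I'll carry the scanner there.

```bash
python3 -m jog '[{"fingers":0.036,"x":-0.004,"y":0.018,"z":0,"rx":0,"ry":0,"rz":0},{"fingers":0.036,"x":-0.008,"y":0.035,"z":0,"rx":0,"ry":0,"rz":0},{"fingers":0.036,"x":-0.009,"y":0.04,"z":0,"rx":0,"ry":0,"rz":0},{"fingers":0.036,"x":-0.009,"y":0.04,"z":0,"rx":0,"ry":0,"rz":0},{"fingers":0.036,"x":-0.008,"y":0.035,"z":0,"rx":0,"ry":0,"rz":0},{"fingers":0.036,"x":-0.004,"y":0.019,"z":0.005,"rx":0,"ry":0,"rz":0},{"fingers":0.036,"x":0,"y":0,"z":0.01,"rx":0,"ry":0,"rz":0},{"fingers":0.036,"x":0,"y":0,"z":0.0045,"rx":0,"ry":0,"rz":0}]'
python3 - <<'E'
from h import *
p,P=cloud('side');cv2.imwrite('pics/side3.png',cv2.resize(p[130:340,250:500,::-1],None,fx=2.5,fy=2.5))
rel(.5005,-.0915,.13,78.2)
for t in ['scanner_mid','yellow_label']: print(t,[(np.round(k['xyz'],3).tolist(),round(k['score'],2)) for k in r.landmark_of(t,'side')])
x,y,z=P[...,0],P[...,1],P[...,2]
m=(p[...,0]>120)&(p[...,1]<130)&(p[...,2]<60)&(abs(x-.5)<.07)&(abs(y+.09)<.06)&(z>.085)&(z<.125)&(p[...,0]>1.6*p[...,1]);q=P[m];print('nose orange z',len(q),np.percentile(q[:,2],[2,50,98]) if len(q) else 0)
E
```

```text
clock: 8.05
tcp_pos: [0.5006, -0.0902, 0.1289]
orientation: [-3.124, 0.319, 0.001]
contact_force: [0.2, -0.2, -1.6]
grip_width: 0.0415
gripper_force: 50.8
clock 8.1 tcp [ 0.5005 -0.0898  0.1286] toolz [-0.001  0.001 -1.   ] heading -101.6 shift [ 0.0003  0.0016 -0.0014] turn rz 0.2 j7 -1.81 w 0.04190859734581743
scanner_mid [([0.502, -0.09, 0.152], 0.73), ([0.329, 0.097, 0.042], 0.73), ([0.332, -0.124, 0.04], 0.68)]
yellow_label [([0.502, -0.094, 0.036], 0.6)]
nose orange z 145 [0.10648645 0.11252377 0.11638002]
```

View pics/side3.png

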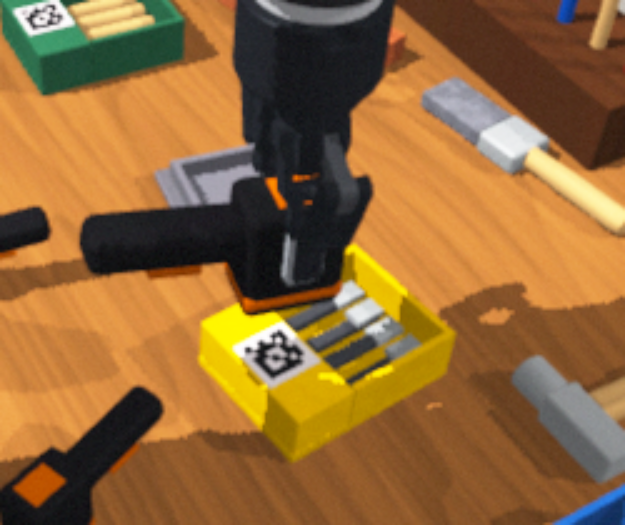

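The scanner is upright above the yellow label (crop (278,352)), with its window at z ≈ 0.102, about 6 cm up. I'll trim y by 1.5 mm and hold for about 2 s.

```bash
python3 -m jog '[{"fingers":0.036,"x":0,"y":0.0015,"z":0,"rx":0,"ry":0,"rz":0},{"fingers":0.036,"x":0,"y":0,"z":0,"rx":0,"ry":0,"rz":0},{"fingers":0.036,"x":0,"y":0,"z":0,"rx":0,"ry":0,"rz":0},{"fingers":0.036,"x":0,"y":0,"z":0,"rx":0,"ry":0,"rz":0},{"fingers":0.036,"x":0,"y":0,"z":0,"rx":0,"ry":0,"rz":0},{"fingers":0.036,"x":0,"y":0,"z":0,"rx":0,"ry":0,"rz":0},{"fingers":0.036,"x":0,"y":0,"z":0,"rx":0,"ry":0,"rz":0},{"fingers":0.036,"x":0,"y":0,"z":0,"rx":0,"ry":0,"rz":0}]'
python3 -m jog '[{"fingers":0.036,"x":0,"y":0,"z":0,"rx":0,"ry":0,"rz":0},{"fingers":0.036,"x":0,"y":0,"z":0,"rx":0,"ry":0,"rz":0},{"fingers":0.036,"x":0,"y":0,"z":0,"rx":0,"ry":0,"rz":0},{"fingers":0.036,"x":0,"y":0,"z":0,"rx":0,"ry":0,"rz":0},{"fingers":0.036,"x":0,"y":0,"z":0,"rx":0,"ry":0,"rz":0},{"fingers":0.036,"x":0,"y":0,"z":0,"rx":0,"ry":0,"rz":0},{"fingers":0.036,"x":0,"y":0,"z":0,"rx":0,"ry":0,"rz":0},{"fingers":0.036,"x":0,"y":0,"z":0,"rx":0,"ry":0,"rz":0}]'
python3 -m jog '[{"fingers":0.036,"x":0,"y":0,"z":0,"rx":0,"ry":0,"rz":0},{"fingers":0.036,"x":0,"y":0,"z":0,"rx":0,"ry":0,"rz":0},{"fingers":0.036,"x":0,"y":0,"z":0,"rx":0,"ry":0,"rz":0},{"fingers":0.036,"x":0,"y":0,"z":0,"rx":0,"ry":0,"rz":0},{"fingers":0.036,"x":0,"y":0,"z":0,"rx":0,"ry":0,"rz":0},{"fingers":0.036,"x":0,"y":0,"z":0,"rx":0,"ry":0,"rz":0}]'
python3 -c "
from h import *
rel(.5795,.0825,.15,79)"
```

```text
clock: 9.2
tcp_pos: [0.5003, -0.0929, 0.1298]
orientation: [3.125, -0.322, 0.0]
contact_force: [0.3, 0.6, -1.9]
grip_width: 0.0414
gripper_force: 50.8
clock: 10.2
tcp_pos: [0.5003, -0.0929, 0.1298]
orientation: [3.125, -0.322, 0.0]
contact_force: [-0.2, 0.6, -1.0]
grip_width: 0.0415
gripper_force: 50.8
clock: 10.95
tcp_pos: [0.5002, -0.093, 0.1298]
orientation: [3.125, -0.322, -0.0]
contact_force: [1.0, -0.4, -1.4]
grip_width: 0.0413
gripper_force: 50.8
clock 10.95 tcp [ 0.5002 -0.093   0.1298] toolz [-0. -0. -1.] heading -101.8 shift [ 0.0419 -0.1879 -0.0202] turn rz -0.8 j7 -1.81 w 0.04128863621776682
```

```bash
python3 -m jog '[{"fingers":0.036,"x":0,"y":0,"z":-0.01,"rx":0,"ry":0,"rz":0},{"fingers":0.036,"x":0.004,"y":-0.018,"z":-0.01,"rx":0,"ry":0,"rz":0},{"fingers":0.036,"x":0.008,"y":-0.035,"z":0,"rx":0,"ry":0,"rz":0},{"fingers":0.036,"x":0.009,"y":-0.041,"z":0,"rx":0,"ry":0,"rz":0},{"fingers":0.036,"x":0.009,"y":-0.041,"z":0,"rx":0,"ry":0,"rz":0},{"fingers":0.036,"x":0.008,"y":-0.034,"z":0,"rx":0,"ry":0,"rz":0},{"fingers":0.036,"x":0.004,"y":-0.019,"z":0,"rx":0,"ry":0,"rz":-1},{"fingers":0.036,"x":0,"y":0,"z":0,"rx":0,"ry":0,"rz":0}]'
python3 -m jog '[{"fingers":0.036,"x":0,"y":0,"z":0,"rx":0,"ry":0,"rz":0},{"fingers":0.036,"x":0,"y":0,"z":0.02,"rx":0,"ry":0,"rz":0},{"fingers":0.036,"x":0,"y":0,"z":0.025,"rx":0,"ry":0,"rz":0},{"fingers":0.036,"x":0,"y":0,"z":0.02,"rx":0,"ry":0,"rz":0},{"fingers":0.036,"x":0,"y":0,"z":0.01,"rx":0,"ry":0,"rz":0},{"fingers":0.036,"x":0,"y":0,"z":0,"rx":0,"ry":0,"rz":0}]'
python3 - <<'E'
from h import *
rel(.58,.083,.037,79)
p,P=cloud('side');cv2.imwrite('pics/side4.png',cv2.resize(p[130:260,250:420,::-1],None,fx=4,fy=4))
E
```

```text
clock: 11.95
tcp_pos: [0.5799, 0.0845, 0.1501]
orientation: [-3.127, 0.29, -0.001]
contact_force: [-0.0, -0.1, -1.3]
grip_width: 0.0414
gripper_force: 50.9
clock: 12.7
tcp_pos: [0.5792, 0.0814, 0.0745]
orientation: [3.127, -0.296, -0.002]
contact_force: [0.1, -0.1, -1.9]
grip_width: 0.0418
gripper_force: 50.8
clock 12.7 tcp [0.5792 0.0814 0.0745] toolz [-0.001 -0.001 -1.   ] heading -100.8 shift [ 0.0005 -0.0018  0.0375] turn rz 0.2 j7 -2.16 w 0.04181715030998641
```

View pics/side4.png

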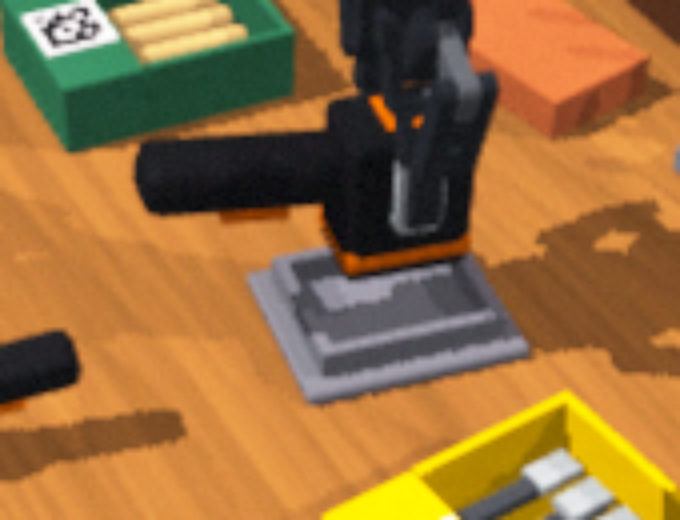

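The scanner's nose (405,262) is over the cradle opening, square with it and within about 2 mm of centre. I'll lower it gently.

```bash
python3 -m jog '[{"fingers":0.036,"x":0,"y":0,"z":0.01,"rx":0,"ry":0,"rz":0},{"fingers":0.036,"x":0,"y":0,"z":0.01,"rx":0,"ry":0,"rz":0},{"fingers":0.036,"x":0,"y":0,"z":0.008,"rx":0,"ry":0,"rz":0},{"fingers":0.036,"x":0,"y":0,"z":0.004,"rx":0,"ry":0,"rz":0},{"fingers":0.036,"x":0,"y":0,"z":0.002,"rx":0,"ry":0,"rz":0},{"fingers":0.036,"x":0,"y":0,"z":0.001,"rx":0,"ry":0,"rz":0},{"fingers":0.036,"x":0,"y":0,"z":0,"rx":0,"ry":0,"rz":0}]'
python3 -m jog '[{"fingers":0.036,"x":0,"y":0,"z":0.001,"rx":0,"ry":0,"rz":0},{"fingers":0.036,"x":0,"y":0,"z":0.001,"rx":0,"ry":0,"rz":0},{"fingers":0.036,"x":0,"y":0,"z":0,"rx":0,"ry":0,"rz":0}]'
```

```text
clock: 13.62
tcp_pos: [0.5798, 0.0826, 0.04]
orientation: [-3.128, 0.294, -0.001]
contact_force: [0.0, 0.2, -1.3]
grip_width: 0.0413
gripper_force: 50.8
clock: 14.0
tcp_pos: [0.5796, 0.0825, 0.0377]
orientation: [3.128, -0.294, -0.0]
contact_force: [0.4, -0.0, -2.0]
grip_width: 0.0419
gripper_force: 50.8
```

```bash
python3 -m jog '[{"fingers":0.036,"x":0,"y":0,"z":0.001,"rx":0,"ry":0,"rz":0},{"fingers":0.036,"x":0,"y":0,"z":0.0005,"rx":0,"ry":0,"rz":0},{"fingers":0.036,"x":0,"y":0,"z":0,"rx":0,"ry":0,"rz":0}]'
```

```text
clock: 14.38
tcp_pos: [0.5797, 0.0826, 0.0372]
orientation: [3.128, -0.294, 0.0]
contact_force: [-3.4, 0.3, 7.5]
grip_width: 0.0413
gripper_force: 51.8
```

Contact came at the pick-up height (0.0372), so the scanner stands on the floor. I'll release, then back off.

```bash
python3 -m jog '[{"fingers":0.05,"x":0,"y":0,"z":0,"rx":0,"ry":0,"rz":0},{"fingers":0.06,"x":0,"y":0,"z":0,"rx":0,"ry":0,"rz":0},{"fingers":0.085,"x":0,"y":0,"z":0,"rx":0,"ry":0,"rz":0},{"fingers":0.085,"x":0,"y":0,"z":0,"rx":0,"ry":0,"rz":0},{"fingers":0.085,"x":0,"y":0,"z":0,"rx":0,"ry":0,"rz":0},{"fingers":0.085,"x":0,"y":0,"z":0,"rx":0,"ry":0,"rz":0},{"fingers":0.085,"x":0,"y":0,"z":0,"rx":0,"ry":0,"rz":0}]' 20
python3 -m jog '[{"fingers":0.085,"x":0,"y":0,"z":-0.01,"rx":0,"ry":0,"rz":0},{"fingers":0.085,"x":0,"y":0,"z":-0.02,"rx":0,"ry":0,"rz":0},{"fingers":0.085,"x":0,"y":0,"z":-0.04,"rx":0,"ry":0,"rz":0},{"fingers":0.085,"x":0,"y":0,"z":-0.04,"rx":0,"ry":0,"rz":0},{"fingers":0.085,"x":0,"y":0,"z":-0.04,"rx":0,"ry":0,"rz":0},{"fingers":0.085,"x":0,"y":0,"z":-0.03,"rx":0,"ry":0,"rz":0},{"fingers":0.085,"x":0,"y":0,"z":0,"rx":0,"ry":0,"rz":0},{"fingers":0.085,"x":0,"y":0,"z":0,"rx":0,"ry":0,"rz":0}]'
python3 - <<'E'
from h import *
p,P=cloud('side');cv2.imwrite('pics/side5.png',cv2.resize(p[130:260,250:420,::-1],None,fx=4,fy=4))
print([(np.round(k['xyz'],3).tolist(),round(k['score'],2)) for k in r.landmark_of('scanner_mid','side')])
E
```

```text
clock: 15.25
tcp_pos: [0.5797, 0.0826, 0.0363]
orientation: [3.128, -0.294, 0.0]
contact_force: [0.1, -0.1, 0.2]
grip_width: 0.0849
gripper_force: 0.0
clock: 16.25
tcp_pos: [0.5793, 0.0825, 0.2166]
orientation: [3.128, -0.294, 0.0]
contact_force: [0.6, 0.4, -0.2]
grip_width: 0.0854
gripper_force: 0.0
[([0.579, 0.086, 0.062], 0.98), ([0.33, -0.125, 0.04], 0.94), ([0.33, 0.099, 0.039], 0.61)]
```

View pics/side5.png

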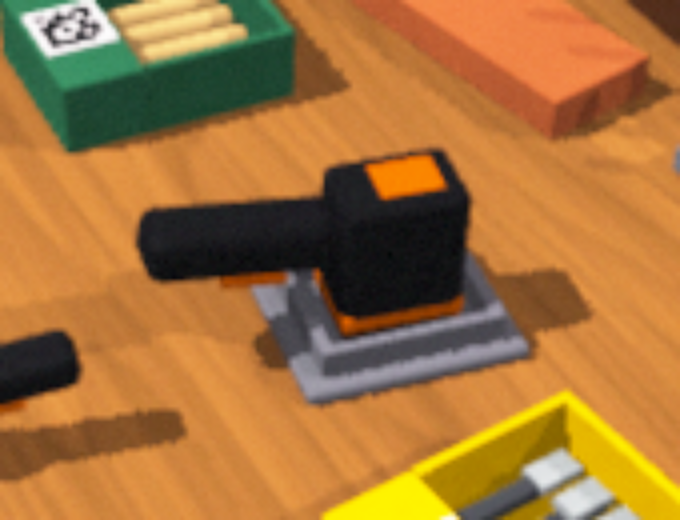

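The scanner stands in the cradle (395,240), with the gripper clear of it. I'll check quickly that it is level and seated, then hand in.

```bash
python3 - <<'E'
from h import *
p,P=cloud('side');x,y,z=P[...,0],P[...,1],P[...,2]
m=(abs(x-.55)<.13)&(abs(y-.085)<.09)&(z>.062)&(z<.11);q=P[m];print(rect(q),np.percentile(q[:,2],[50,90,99]))
q=q[q[:,2]>.08]; 
c,*_=np.linalg.lstsq(np.c_[q[:,:2],np.ones(len(q))],q[:,2],rcond=None);print('tilt deg',np.degrees(np.arctan(np.hypot(*c[:2]))))
if np.percentile(P[m][:,2],99)<.089: print(r.hand_in())
E
```

```text
((534.8311767578125, 89.82929992675781), (43.249725341796875, 148.01284790039062), 78.64120483398438) [0.07848487 0.08472963 0.08648025]
tilt deg 2.510887563918317
the job is handed in; nothing more can be done
None
```

I scanned the yellow tray's label with the scanner held upright and still about 6 cm above it for over 2 s, then set it back down in its cradle, let go, and handed the job in at about 16 s; the judge's result was not reported.

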